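# Re-pin the stay of a bench vent

### The job

The glazed flap of the grey vent box is held just ajar by its stay. Lift the stay off its pin, swing the flap open with it and drop the stay's end hole, the one next to the ball knob, over the pin so that the stay lies fully down on the rail. The pin's exact place has to be found by feel: do not force the stay against the pin or the rail, and leave the things that stand around where they are.

Things in the scene. Friction and masses are not known exactly. Their poses are not given: they have to be found in the camera images.
- vent_box: Grey sheet-metal vent box screwed to the bench, 200 (x) x 220 (y) x 100 mm high; origin under its centre on the bench, z up, its open front faces its own -x. It carries flap, stay, pin rail and pin.
- flap_hinge (a point): On the vertical hinge axis of the glazed flap before the box's front (190 mm wide), at x = -106, y = +95 mm in the box frame, at bench height; axes as the box. The flap swings outward (to -x) with light friction (0.08 N m), stays where left, stands 0.15 rad from shut at the start and can open to 1.15 rad. The stay's pivot sits on the flap's top edge, 120 mm from this axis.
- rail (a point): Centre of the top face of the pin rail, a steel strip 74 x 26 x 8 mm on the box lid, long side along the box x, top 108 mm above the bench; axes as the box. From its lengthwise groove stands a fixed steel pin, 7 mm thick, 8 mm high, bevelled tip. It stands up to 10 mm either way from this point along the box x (y offset 0); where, differs each time and is not reported.
- stay: Flat steel bar 20 mm wide, 4 mm thick, 0.2 kg. Origin on its pivot at the flap, in its underside; x along it to the knob (it ends at 184 mm), z up. It swings sideways freely and its knob end lifts up to 0.7 rad; let go, it falls by its weight until it lies level on the rail, or on the pin's tip. To clear the pin with the slot, tilt it 0.2 rad or more.
- slot (a point): Centre of the slot in the stay, in the underside, 70 mm from the pivot: 32.5 mm long along the stay, 9.5 mm wide. At the start the pin stands somewhere in this slot and the stay lies on the rail.
- middle_hole (a point): Centre of the round middle hole in the stay's underside, diameter 9 mm, 102 mm from the pivot. Not the one wanted.
- end_hole (a point): Centre of the round end hole in the stay's underside, diameter 9 mm, 132 mm from the pivot, 28 mm before the knob. It must end up over the pin.
- knob (a point): Centre of the black ball knob, diameter 18 mm, on a 7 mm stem upright on the stay, 160 mm from the pivot and 30 mm above the stay's underside. The handle of the stay.
- loupe: Black loupe, 35 mm across, 36 mm high, standing loose on the box lid near the rear left corner; origin at its underside. A bystander.
- canister_dark: Dark lidded canister, 35 mm across, 48 mm high, standing loose on the box lid near the rear right corner; origin at its underside. A bystander.
- tape_splice_spare: Roll of white tape, 60 mm across, 24 mm high, lying loose on the bench left of the box; origin at its underside. A bystander.
- rewind_right: Black cast film rewind fixed to the bench left of the box, an obstacle to pass over: origin at its foot; it is 0.39 m high. Its crank, at about 0.37 m height, reaches 0.09 m to the right (-y) and its handle 0.14 m towards the robot (-x) of the origin; a spindle sticks out 0.14 m in +x at 0.325 m height.

How it is judged:
By the outcome, as a careful person would: the job done as asked, in the order asked, and still so for the second after the job is handed in, with the robot touching nothing.
It also fails if it takes over 48 s, if anything falls off the work surface, if the arm or the gripper's body presses on something with over 40 N, if the wrist force passes 120 N, or if a joint passes its speed limit or range.

### The arm

A 7-joint arm with a two-finger parallel gripper is mounted at the origin on a cart in front of the work surface, level with it; the furniture and walls round the work are solid. World frame = base frame: x ahead of the robot, y to its left, z up, the work surface at z = 0. Lengths are in m, angles in rad, forces in N, time in s.
With the tool pointing down it reaches from about 0.4 to 0.85 m from the base axis. Payload 10.4 kg.
Tool frame: the origin (TCP) lies at the very end of the fingers, on their centre line; the grasp point (between the pads) lies 19 mm behind it; z points along the fingers, y is the line along which they close (so a half turn about z gives the same grasp; the last joint's range is limited). The gripper opens to 87 mm and grips with 3 to 60 N. Pads are 19 mm wide; open, the fingers measure 117 mm over their backs; the gripper's body (75 mm by 190 mm) begins 51 mm behind the grasp point.
Start: joints at [1.125, 0.332, -0.065, 1.46, 0.022, 1.35, -0.088], TCP at [0.256, -0.57, 0.223] pointing down, gripper open.
Joint ranges: [-2.6, 2.6], [-0.5, 2.12], [-1.47, 1.34], [0.16, 2.42], [-1.27, 4.41], [0.06, 2.06], [-2.6, 2.6]. Speed limits (rad/s): [2.22, 2.22, 2.79, 2.79, 3.14, 3.14, 3.14].

### API

Orientations are given as a unit quaternion [x, y, z, w].
In Python, from bench import r gives the robot as it stands.
- The arm moves only by the shell command python3 -m jog [FORCE], which reads ROWS from standard input. ROWS is a JSON list of rows, 1 to 12 of them, each an object with the fields dx, dy, dz (the shift in m), yaw (a turn about the tool's z in rad), jaw (the finger opening in m); a field left out counts as zero (the opening has to be given); each row is the pose to reach, as a shift and turn from the pose commanded when the command began, along the tool's axes at that moment; what a row does not reach only later rows make up. A row lasts 1/10 s, in which the tool goes at most 0.05 m and 0.15 rad, less where a joint would pass 70% of its speed; a pose out of reach is approached as far as the arm can. The fingers move at their own pace and stop on an object; FORCE is the grip in N (left out, the last holds). Time passes only in rows, so rows that do not move let the fingers close. It prints the time, the measured TCP pose, the force, the opening and the grip force at its end. Input that does not fit is refused with a message, and nothing moves.
- r.read_state(): the state, without advancing time (a new reading comes with each control period).
- r.camera(name): name is "scene" or "top" or "wrist"; returns a dict with "img" (480x640x3 uint8, red, green, blue), "fx", "fy", "cx", "cy" (pixels), "pose" (4x4, takes a point from camera to world coordinates). Camera axes: x right, y down, z forward; pixel columns grow to the right and rows downward; lengths in m; the calibration is good to about 2 mm. The wrist camera is an equidistant fisheye: a pixel r from the principal point sees the ray r / f radians off the axis. A picture is of the moment at which its call begins. There is no depth.
- r.close_job(): hands the job in; it is judged then, once.
Trained networks look in the newest picture that a camera, given by its name, has taken for a name from the list of things; names that differ only in an ending like _2 or _b are one class to them, and where a whole thing is asked for, a point or a joint stands for the part that bears it (a point fixed in the world has none). Each returns a list of dicts, best first, with "p" (0 to 1); they miss things now and then, are a little off and sometimes report something else, mostly with a low value. They report only what shows in the picture. A call takes as long as a camera call.
- r.recognise(camera, label): "position" ([column, row] as shares, 0 to 1, of the picture: columns of its width, rows of its height, amid what is visible of it).
- r.regions_of(camera, label): "pixels" (480x640 bool, what is visible of it) and "position" ([column, row] as shares, 0 to 1, of the picture: columns of its width, rows of its height, amid what is visible of it).
The state is a dict: "time": time; "joint_positions": joint angles; "joint_vel": joint speeds; "joint_torque": joint torques, N m; "ee_pos": TCP position; "eef_rot": TCP orientation; "ft_force": force on the tool from outside, world axes, zero at the start; "torque": the same for the moment, N m; "width": finger opening in m; "grip_force": force on a finger pad.
Only numpy, scipy, OpenCV 4.12 (cv2) and the standard library are available. Lean on these libraries where they do the work, as an engineer would, in place of code of your own. Each camera call takes 0.05 s, during which the arm holds its last target. There are 200 camera calls.

## Working session

There is one attempt and no reset: what is moved stays moved. The work goes in short steps, Python scripts to look and compute and a shell command to move; the robot and the scene stay as the last step left them, time stands still between calls to the robot, and variables do not carry over. Pictures are saved under pics/ and viewed, at most 10 in all, crops included, and the job is handed in when it is done.

```bash
mkdir -p pics; ls; cat > h.py <<'E'
import numpy as np, cv2
from bench import r
def ray(c,u,v):
    P=np.array(c["pose"]);return P[:3,3],P[:3,:3]@np.array([(u-c["cx"])/c["fx"],(v-c["cy"])/c["fy"],1])
def atz(c,uv,z):
    o,d=ray(c,*uv);return o+d*(z-o[2])/d[2]
def proj(c,p):
    P=np.array(c["pose"]);q=P[:3,:3].T@(np.array(p)-P[:3,3]);return np.array([c["fx"]*q[0]/q[2]+c["cx"],c["fy"]*q[1]/q[2]+c["cy"]])
E
python3 - <<'E'
from h import *
for n in("top","scene"):
    c=r.camera(n);cv2.imwrite(f"pics/{n}0.png",c["img"][:,:,::-1])
    print(n,np.round(c["pose"],3).tolist(),c["fx"],c["cx"],c["cy"])
    for l,z in(("vent_box",.1),("knob",.138),("end_hole",.112),("middle_hole",.112),("slot",.112),("rail",.108),("flap_hinge",.1),("stay",.112),("loupe",.136),("canister_dark",.148)):
        d=r.recognise(n,l)
        for k in d[:2]:
            uv=np.array(k["position"])*[640,480];print(l,round(k["p"],2),uv.round(1),atz(c,uv,z).round(4))
s=r.read_state();print(s)
E
```

```text
pics
top [[-0.028, -0.985, 0.17, 0.393], [-1.0, 0.03, 0.009, -0.096], [-0.014, -0.17, -0.985, 0.93], [0.0, 0.0, 0.0, 1.0]] 439.0257573253141 327.134033686937 239.11058990003684
vent_box 0.66 [347.7 241.2] [ 0.5308 -0.1275  0.1   ]
knob 0.98 [367.8 242.5] [ 0.521  -0.1626  0.138 ]
end_hole 0.66 [362.3 244.3] [ 0.522  -0.1543  0.112 ]
middle_hole 0.7 [367.3 241.2] [ 0.5277 -0.164   0.112 ]
slot 0.79 [364.6 237. ] [ 0.5359 -0.1592  0.112 ]
rail 0.85 [347.3 238. ] [ 0.5357 -0.1267  0.108 ]
flap_hinge 0.6 [348.9 237. ] [ 0.5389 -0.1301  0.1   ]
flap_hinge 0.45 [363.8 232.7] [ 0.5464 -0.1589  0.1   ]
stay 0.76 [363.5 234.5] [ 0.5408 -0.1574  0.112 ]
canister_dark 0.74 [364.6 244.4] [ 0.5161 -0.1559  0.148 ]
canister_dark 0.62 [376.5 184.7] [ 0.6269 -0.1825  0.148 ]
scene [[0.645, -0.373, 0.667, -0.029], [-0.764, -0.329, 0.555, -0.543], [0.012, -0.867, -0.497, 0.524], [0.0, 0.0, 0.0, 1.0]] 472.87546252531916 315.2582190547278 241.4942895055301
vent_box 0.87 [346.8 279.1] [ 0.481  -0.1843  0.1   ]
knob 0.64 [356.3 255.5] [ 0.4974 -0.1884  0.138 ]
end_hole 0.88 [357.8 253.4] [ 0.5401 -0.1624 
[... 345 characters left out ...]
oint_positions': array([ 1.12540853,  0.33220336, -0.06470442,  1.46009025,  0.02162915,
        1.34990385, -0.08849017]), 'joint_vel': array([ 0.00080579, -0.00041742,  0.00045168,  0.00099697, -0.0012343 ,
        0.00070323,  0.00040787]), 'joint_torque': array([ 3.75252130e-04, -6.23051620e+01,  2.47029879e-02, -3.90121043e+01,
       -6.10278267e-02,  3.17519694e-02,  1.52442129e-05]), 'ee_pos': array([ 0.2564609 , -0.56998652,  0.2225781 ]), 'eef_rot': array([9.77736933e-01, 2.09834429e-01, 6.05331854e-06, 4.54371174e-05]), 'ft_force': array([ 0.03821208, -0.05441383,  0.85176916]), 'torque': array([0.05039567, 0.02017912, 0.02560263]), 'grip_force': 0.0, 'width': 0.08747622570103049}
```

```bash
python3 - <<'E'
import cv2
a=cv2.imread("pics/top0.png");b=cv2.imread("pics/scene0.png")
cv2.imwrite("pics/a.png",cv2.resize(a[150:330,250:490],None,fx=3.33,fy=3.33,interpolation=2)[:600,:800])
cv2.imwrite("pics/b.png",cv2.resize(b[170:370,220:480],None,fx=3,fy=3,interpolation=2)[:600])
E
```

```text
(no output)
```

View pics/a.png

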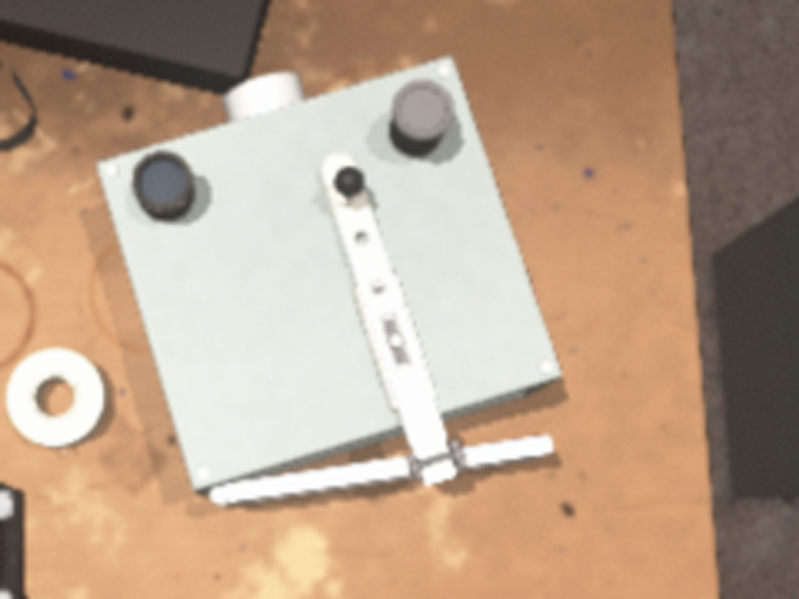

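View pics/b.png

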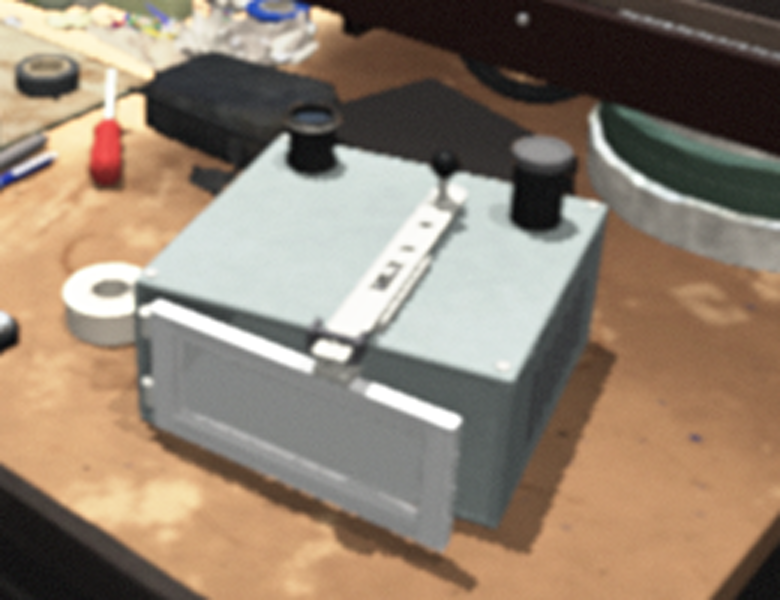

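```bash
cat >> h.py <<'E'
def R2(t): return np.array([[np.cos(t),-np.sin(t)],[np.sin(t),np.cos(t)]])
def piv(a): return np.array([-.106-.12*np.sin(a),.095-.12*np.cos(a)])
E
python3 - <<'E'
from h import *
from scipy.optimize import least_squares
T=r.camera("top");S=r.camera("scene")
ta=lambda u,v:np.array([250+u/3.333,150+v/3.333]); sb=lambda u,v:np.array([220+u/3,170+v/3])
# rear-left, rear-right, front-right, front-left
cor=[(.1,.11),(.1,-.11),(-.1,-.11),(-.1,.11)]
A=[ta(98,162),ta(452,57),ta(562,378),ta(195,490)];B=[sb(283,138),sb(607,205),sb(512,382),sb(138,285)]
def W(x,q,z): return np.r_[x[:2]+R2(x[2])@np.array(q),z]
f=lambda x:np.concatenate([np.r_[proj(T,W(x,q,.1))-a,proj(S,W(x,q,.1))-b] for q,a,b in zip(cor,A,B)])
s=least_squares(f,[.53,-.13,.2]);x=s.x;print(x.round(4),s.fun.round(1).tolist())
box=lambda p:(R2(x[2]).T@(np.array(p)[:2]-x[:2])).round(4)
for n,c,uv,z in(("knobT",T,ta(349,181),.138),("knobS",S,sb(444,163),.138),("endT",T,ta(361,237),.112),("midT",T,ta(377,288),.112),("pinT",T,ta(396,341),.116),("slotT",T,ta(396,340),.112),("endS",S,sb(428,224),.112),("midS",S,sb(405,250),.112),("slotS",S,sb(386,272),.112),("loupe",T,ta(162,182),.136),("canis",T,ta(422,108),.148)):
    p=atz(c,uv,z);print(n,p.round(4),box(p))
print("pivot",piv(.15))
for n,c in(("top",T),("scene",S)):
  for l in("rail","stay","knob","end_hole"):
    d=r.regions_of(n,l)
    if d:
      m=d[0]["pixels"];ys,xs=np.where(m);z=.138 if l=="knob" else .108;p=atz(c,(xs.mean(),ys.mean()),z);print(n,l,d[0]["p"],m.sum(),xs.mean().round(1),ys.mean().round(1),box(p))
E
```

```text
[ 0.5525 -0.1304  0.2715] [0.2, -0.1, -0.7, -1.2, 1.1, -0.9, 0.1, 0.1, 1.5, -0.9, 0.1, 0.1, 0.6, 0.1, -2.8, -1.8]
knobT [ 0.5935 -0.1415  0.138 ] [ 0.0365 -0.0217]
knobS [ 0.5963 -0.1422  0.138 ] [ 0.0391 -0.0231]
endT [ 0.567  -0.1486  0.112 ] [ 0.0091 -0.0214]
midT [ 0.5371 -0.1565  0.112 ] [-0.0217 -0.021 ]
pinT [ 0.5059 -0.1655  0.116 ] [-0.0543 -0.0213]
slotT [ 0.507  -0.1659  0.112 ] [-0.0533 -0.022 ]
endS [ 0.5695 -0.1516  0.112 ] [ 0.0107 -0.025 ]
midS [ 0.5371 -0.1588  0.112 ] [-0.0224 -0.0232]
slotS [ 0.5114 -0.1646  0.112 ] [-0.0487 -0.0219]
loupe [ 0.5967 -0.0372  0.136 ] [0.0676 0.078 ]
canis [ 0.6313 -0.1829  0.148 ] [ 0.0618 -0.0717]
pivot [-0.12393258 -0.02365253]
top rail 0.57 12016 349.3 237.9 [-0.016   0.0045]
top stay 0.78 1033 365.7 243.4 [-0.0353 -0.022 ]
top knob 0.6 1008 366.6 246.1 [-0.0446 -0.0184]
top end_hole 0.59 997 365.7 243.6 [-0.0358 -0.0219]
scene rail 0.87 15007 343.0 281.0 [-0.1018 -0.0333]
scene stay 0.76 845 352.8 255.6 [-0.0246 -0.0203]
scene knob 0.58 948 351.4 257.6 [-0.0776 -0.0364]
scene end_hole 0.55 773 353.0 255.5 [-0.0241 -0.0204]
```

```bash
python3 - <<'E'
from h import *
cv2.imwrite("pics/both.png",cv2.resize(np.vstack([cv2.imread("pics/top0.png")[60:420],cv2.imread("pics/scene0.png")[:400]]),None,fx=.78,fy=.78))
print(r.read_state()["time"])
T=r.camera("top")
for n in("top","scene"):
  for k in r.recognise(n,"rewind_right")[:1]:print(k, )
print(proj(T,[.256,-.57,0]),proj(T,[.594,-.142,.1]),r.read_state()["time"])
E
```

```text
1.6
[569.44296201 376.58275399] [354.02221301 208.88664695] 1.75
```

View pics/both.png

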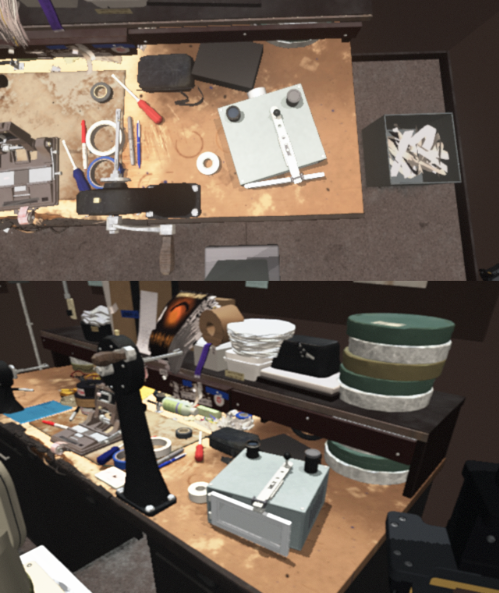

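The top view shows the box clear on the right. The rewind stands left of the box and the way in from the right is free. I'll move above the knob.

```bash
echo '[{"dx":0.484, "dy":-0.252, "yaw":0.143, "jaw":0.034}, {"dx":0.484, "dy":-0.252, "yaw":0.143, "jaw":0.034}, {"dx":0.484, "dy":-0.252, "yaw":0.143, "jaw":0.034}, {"dx":0.484, "dy":-0.252, "yaw":0.143, "jaw":0.034}, {"dx":0.484, "dy":-0.252, "yaw":0.143, "jaw":0.034}, {"dx":0.484, "dy":-0.252, "yaw":0.143, "jaw":0.034}, {"dx":0.484, "dy":-0.252, "yaw":0.143, "jaw":0.034}, {"dx":0.484, "dy":-0.252, "yaw":0.143, "jaw":0.034}, {"dx":0.484, "dy":-0.252, "yaw":0.143, "jaw":0.034}, {"dx":0.484, "dy":-0.252, "yaw":0.143, "jaw":0.034}, {"dx":0.484, "dy":-0.252, "yaw":0.143, "jaw":0.034}, {"dx":0.484, "dy":-0.252, "yaw":0.143, "jaw":0.034}]' | python3 -m jog 8
python3 - <<'E'
from h import *
c=r.camera("wrist");cv2.imwrite("pics/w1.png",c["img"][:,:,::-1]);print(np.round(c["pose"],4).tolist(),c["fx"],c["cx"],c["cy"])
s=r.read_state();print(s["time"],s["ee_pos"],s["eef_rot"],s["ft_force"],s["joint_positions"].round(2))
E
```

```text
time: 2.95
ee_pos: [0.5974, -0.1337, 0.2223]
eef_rot: [0.99, 0.144, 0.001, -0.002]
ft_force: [-0.1, 0.7, -0.4]
width: 0.0338
grip_force: 0.0
[[0.2857, -0.9242, -0.2535, 0.6665], [-0.9583, -0.276, -0.0736, -0.1147], [-0.002, 0.2639, -0.9645, 0.3853], [0.0, 0.0, 0.0, 1.0]] 371.64829954431775 319.2651385847685 235.90835328077745
3.0 [ 0.59586696 -0.13756604  0.22222628] [ 9.89805874e-01  1.42420465e-01  2.09849570e-04 -8.36333941e-04] [-1.34105747 -0.90731465  0.66522932] [ 0.45  0.33 -0.38  1.48  0.12  1.35 -1.22]
```

View pics/w1.png

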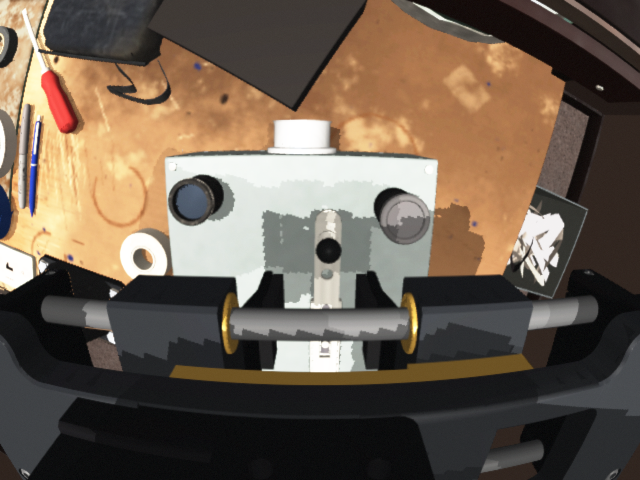

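The wrist view shows the knob at (329,250), the rear lid corners at about (167,158) and (437,158), the fingers on either side of the stay, and the canister at (402,215), off to the right.

```bash
cat >> h.py <<'E'
def wz(c,uv,z):
    q=np.array(uv)-[c["cx"],c["cy"]];n=np.hypot(*q);t=n/c["fx"];P=np.array(c["pose"])
    d=P[:3,:3]@np.r_[q/n*np.sin(t),np.cos(t)];return P[:3,3]+d*(z-P[2,3])/d[2]
BX=np.array([.5525,-.1304,.2715])
def tobox(p): return R2(BX[2]).T@(np.array(p)[:2]-BX[:2])
def toworld(q): return BX[:2]+R2(BX[2])@np.array(q)
def totool(d,q):
    from scipy.spatial.transform import Rotation as R
    return R.from_quat(q).inv().apply(d)
E
python3 - <<'E'
from h import *
c=r.camera("wrist")
for n,uv,z in(("knob",(329,250.5),.138),("end",(326,273),.112),("RL",(167,158),.1),("RR",(437,158),.1)):
    p=wz(c,uv,z);print(n,p.round(4),tobox(p).round(4))
s=r.read_state();print(s["ee_pos"],s["eef_rot"])
for kx in((.5945,-.1418),):
    print(totool(np.r_[kx,.121]-s["ee_pos"],s["eef_rot"]).round(4))
E
```

```text
knob [ 0.5917 -0.1471  0.138 ] [ 0.0333 -0.0266]
end [ 0.5655 -0.1533  0.112 ] [ 0.0064 -0.0255]
RL [ 0.6177 -0.0043  0.1   ] [0.0967 0.104 ]
RR [ 0.6772 -0.2116  0.1   ] [ 0.0984 -0.1117]
[ 0.59482402 -0.14039693  0.22225733] [ 9.90059391e-01  1.40649735e-01 -1.79735835e-04 -1.47424294e-04]
[-0.0007  0.0013  0.1013]
```

```bash
echo '[{"dy":0.002, "dz":0.05, "jaw":0.034}, {"dy":0.002, "dz":0.09, "jaw":0.034}, {"dy":0.002, "dz":0.101, "jaw":0.034}, {"dy":0.002, "dz":0.101, "jaw":0.034}, {"dy":0.002, "dz":0.101, "jaw":0.034}]' | python3 -m jog 6; echo '[{"jaw":0.01}, {"jaw":0.01}, {"jaw":0.01}, {"jaw":0.01}, {"jaw":0.01}]' | python3 -m jog 6
python3 -c "
from h import *
s=r.read_state();print(s['ee_pos'],s['eef_rot'],s['ft_force'],s['torque'],tobox(s['ee_pos']))"
```

```text
time: 3.55
ee_pos: [0.5959, -0.1443, 0.1237]
eef_rot: [0.99, 0.139, 0.001, 0.001]
ft_force: [0.1, 0.7, -0.3]
width: 0.0338
grip_force: 0.0
time: 4.05
ee_pos: [0.5957, -0.1433, 0.1226]
eef_rot: [0.99, 0.14, 0.001, 0.0]
ft_force: [-1.3, 1.2, 6.4]
width: 0.0167
grip_force: 6.0
[ 0.5956643  -0.14326088  0.12260661] [9.90212118e-01 1.39568061e-01 8.24353697e-04 1.93478101e-04] [-1.34457151  1.17175579  6.44465239] [ 0.32731379  0.11114815 -0.04171123] [ 0.03813419 -0.02396545]
```

```bash
echo '[{"jaw":0.026}, {"dz":0.0035, "jaw":0.026}, {"dz":0.0035, "jaw":0.026}, {"dz":0.0035, "jaw":0.026}, {"dz":0.0035, "jaw":0.01}, {"dz":0.0035, "jaw":0.01}, {"dz":0.0035, "jaw":0.01}, {"dz":0.0035, "jaw":0.01}]' | python3 -m jog 8
python3 -c "
from h import *
s=r.read_state();print(s['ee_pos'],s['eef_rot'],s['ft_force'],s['torque'],tobox(s['ee_pos']))"
```

```text
time: 4.85
ee_pos: [0.595, -0.1435, 0.118]
eef_rot: [0.99, 0.139, -0.0, 0.0]
ft_force: [0.1, 0.7, -0.4]
width: 0.0169
grip_force: 8.0
[ 0.59497032 -0.14350719  0.11801029] [ 9.90227617e-01  1.39460619e-01 -3.52029344e-05  2.81868809e-05] [ 0.05199878  0.71322967 -0.4045875 ] [ 0.01841901 -0.04707416  0.00888682] [ 0.03739958 -0.02401662]
```

```bash
echo '[{"dx":-0.002, "dy":0.0004, "jaw":0.01}, {"dx":-0.004, "dy":0.0008, "jaw":0.01}, {"dx":-0.006, "dy":0.0012, "jaw":0.01}, {"dx":-0.008, "dy":0.0016, "jaw":0.01}, {"dx":-0.009, "dy":0.0018, "jaw":0.01}, {"dx":-0.009, "dy":0.0018, "jaw":0.01}]' | python3 -m jog 10;  echo '[{"dx":-0.0005, "dy":0.0001, "jaw":0.01}, {"dx":-0.001, "dy":0.0002, "jaw":0.01}, {"dx":-0.001, "dy":0.0002, "jaw":0.01}]' | python3 -m jog; echo '[{"dx":-0.0005, "dy":0.0001, "jaw":0.01}, {"dx":-0.001, "dy":0.0002, "jaw":0.01}, {"dx":-0.001, "dy":0.0002, "jaw":0.01}]' | python3 -m jog
```

```text
time: 5.45
ee_pos: [0.5865, -0.1479, 0.118]
eef_rot: [0.99, 0.139, -0.0, 0.0]
ft_force: [0.1, -0.3, -1.1]
width: 0.017
grip_force: 10.0
time: 5.75
ee_pos: [0.5859, -0.1481, 0.1181]
eef_rot: [0.99, 0.139, 0.0, 0.0]
ft_force: [0.6, 0.5, -1.0]
width: 0.0168
grip_force: 10.0
time: 6.05
ee_pos: [0.585, -0.1487, 0.1181]
eef_rot: [0.99, 0.139, -0.0, 0.0]
ft_force: [0.1, 0.3, -1.9]
width: 0.0171
grip_force: 10.0
```

```bash
echo '[{"dx":-0.0005, "dy":0.0001, "jaw":0.01}, {"dx":-0.001, "dy":0.0002, "jaw":0.01}, {"dx":-0.001, "dy":0.0002, "jaw":0.01}]' | python3 -m jog;  echo '[{"dx":-0.0005, "dy":0.0001, "jaw":0.01}, {"dx":-0.001, "dy":0.0002, "jaw":0.01}, {"dx":-0.001, "dy":0.0002, "jaw":0.01}]' | python3 -m jog|sed -n 2,4p
```

```text
time: 6.35
ee_pos: [0.5841, -0.1492, 0.1181]
eef_rot: [0.99, 0.139, -0.0, 0.0]
ft_force: [1.7, 0.7, 0.1]
width: 0.0168
grip_force: 10.0
ee_pos: [0.5831, -0.1496, 0.118]
eef_rot: [0.99, 0.139, -0.0, 0.0]
ft_force: [0.8, 1.4, -1.2]
```

```bash
echo '[{"dx":-0.0005, "dy":0.0001, "jaw":0.01}, {"dx":-0.001, "dy":0.0002, "jaw":0.01}, {"dx":-0.001, "dy":0.0002, "jaw":0.01}]' | python3 -m jog
```

```text
time: 6.95
ee_pos: [0.5824, -0.15, 0.1181]
eef_rot: [0.99, 0.139, 0.0, 0.0]
ft_force: [1.4, 0.1, -1.2]
width: 0.0166
grip_force: 10.0
```

```bash
for i in 1; do echo '[{"dx":-0.0005, "dy":0.0001, "jaw":0.01}, {"dx":-0.001, "dy":0.0002, "jaw":0.01}, {"dx":-0.001, "dy":0.0002, "jaw":0.01}]' | python3 -m jog|sed -n 2,4p; done; python3 - <<'E'
from h import *
s=[r.read_state()["ft_force"].round(2)]
c=r.camera("top");s.append(r.read_state()["ft_force"].round(2));print(s)
cv2.imwrite("pics/t2.png",np.hstack([cv2.resize(c["img"][170:330,310:440,::-1],None,fx=3,fy=3,interpolation=2),cv2.resize(r.camera("scene")["img"][190:350,280:410,::-1],None,fx=3,fy=3,interpolation=2)]))
E
```

```text
ee_pos: [0.582, -0.1502, 0.1183]
eef_rot: [0.99, 0.14, 0.001, 0.0]
ft_force: [5.5, 2.3, -2.0]
[array([ 5.46,  2.32, -1.97]), array([ 4.63,  2.  , -2.56])]
```

View pics/t2.png

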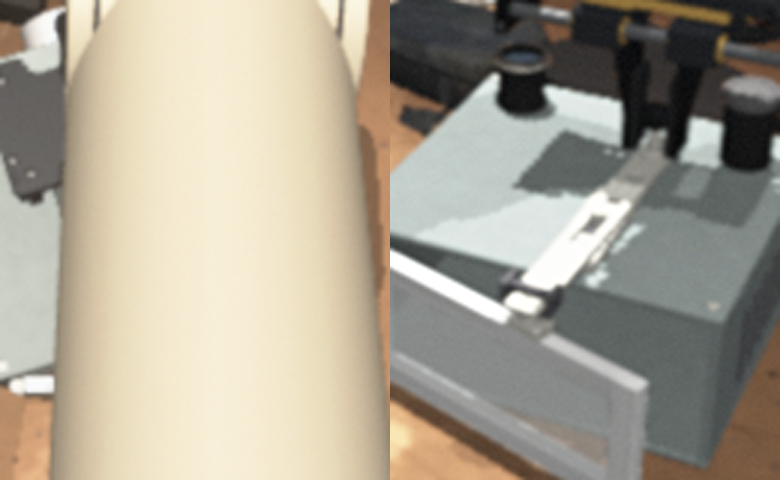

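The scene view (right half) shows the stay pulled out and the pin at the knob-side end of the slot, which matches the 5 N felt. Next I'll feel for the sides of the slot.

```bash
echo '[{"dx":0.002, "jaw":0.01}, {"dx":0.003, "jaw":0.01}, {"dx":0.003, "dy":0.001, "jaw":0.01}, {"dx":0.003, "dy":0.001, "jaw":0.01}]' | python3 -m jog|sed -n 2,4p
echo '[{"dy":0.0007, "jaw":0.01}, {"dy":0.0007, "jaw":0.01}]' | python3 -m jog|sed -n 2,4p
echo '[{"dy":0.0007, "jaw":0.01}, {"dy":0.0007, "jaw":0.01}]' | python3 -m jog|sed -n 2,4p
```

```text
ee_pos: [0.5831, -0.1504, 0.1178]
eef_rot: [0.99, 0.139, -0.002, -0.0]
ft_force: [-6.5, 2.5, 4.7]
ee_pos: [0.5832, -0.1506, 0.1178]
eef_rot: [0.99, 0.14, -0.002, -0.001]
ft_force: [-7.7, 4.6, 5.0]
ee_pos: [0.5833, -0.1508, 0.1178]
eef_rot: [0.99, 0.14, -0.002, -0.001]
ft_force: [-8.5, 5.2, 5.7]
```

```bash
echo '[{"dy":-0.0014, "jaw":0.01}, {"dy":-0.0024, "jaw":0.01}, {"dy":-0.0024, "jaw":0.01}]' | python3 -m jog|sed -n 1,6p; python3 -c "
from h import *
s=r.read_state();print(s['ft_force'],s['torque'],s['joint_positions'].round(3),s['ee_pos'])"
```

```text
time: 8.45
ee_pos: [0.5832, -0.1503, 0.1178]
eef_rot: [0.99, 0.139, -0.001, 0.0]
ft_force: [-6.4, -0.0, 2.5]
width: 0.0169
grip_force: 10.0
[-6.36755019 -0.02759748  2.46533751] [ 0.01760068  1.23388652 -0.09572176] [ 0.471  0.387 -0.367  1.633  0.15   1.151 -1.224] [ 0.58324707 -0.15025333  0.11783781]
```

```bash
echo '[{"dx":-0.001, "jaw":0.01}, {"dx":-0.001, "jaw":0.01}, {"dx":-0.001, "jaw":0.01}]' | python3 -m jog|sed -n 2,4p; echo '[{"dx":-0.001, "jaw":0.01}, {"dx":-0.001, "jaw":0.01}, {"dx":-0.001, "jaw":0.01}]' | python3 -m jog|sed -n 2,4p; python3 - <<'E'
from h import *
c=r.camera("scene");cv2.imwrite("pics/s3.png",cv2.resize(c["img"][170:350,260:460,::-1],None,fx=3.3,fy=3.3,interpolation=2))
E
```

```text
ee_pos: [0.5832, -0.1501, 0.1179]
eef_rot: [0.99, 0.139, -0.0, 0.0]
ft_force: [-2.7, 0.3, -0.1]
ee_pos: [0.5827, -0.1501, 0.1181]
eef_rot: [0.99, 0.14, 0.0, 0.0]
ft_force: [1.8, 0.5, -1.5]
```

View pics/s3.png

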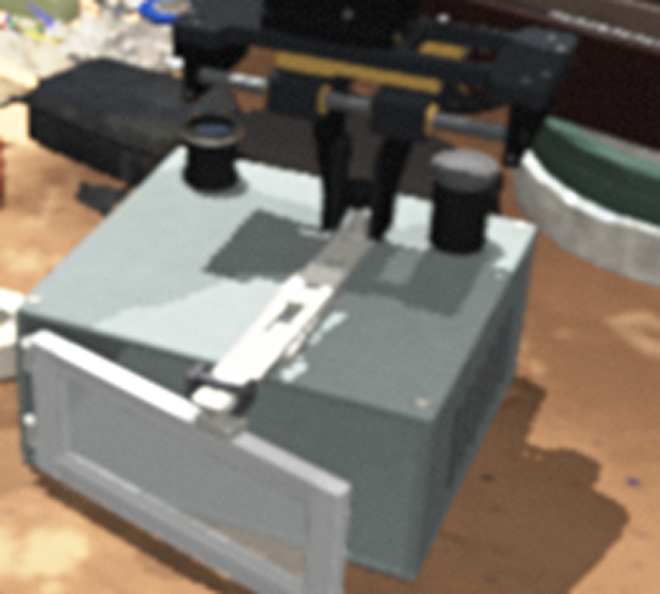

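```bash
echo '[{"dx":-0.001, "dz":-0.005, "jaw":0.01}, {"dx":-0.0021, "dz":-0.009, "jaw":0.01}, {"dx":-0.0032, "dz":-0.0127, "jaw":0.01}, {"dx":-0.0032, "dz":-0.0127, "jaw":0.01}, {"dx":-0.0032, "dz":-0.0127, "jaw":0.01}]' | python3 -m jog
```

```text
time: 9.6
ee_pos: [0.5794, -0.1513, 0.1312]
eef_rot: [0.99, 0.139, 0.0, 0.0]
ft_force: [1.9, 1.2, 0.3]
width: 0.0169
grip_force: 10.0
```

```bash
echo '[{"dx":-0.0034, "dz":-0.0109, "jaw":0.01}, {"dx":-0.006, "dz":-0.018, "jaw":0.01}, {"dx":-0.0095, "dz":-0.026, "jaw":0.01}, {"dx":-0.0128, "dz":-0.0332, "jaw":0.01}, {"dx":-0.0128, "dz":-0.0332, "jaw":0.01}, {"dx":-0.0128, "dz":-0.0332, "jaw":0.01}]' | python3 -m jog
python3 - <<'E'
from h import *
from scipy.optimize import brentq
s=r.read_state();print(s["ft_force"],s["eef_rot"])
py=-.0225
K0=tobox([.5828,-.1501]); st=tobox([.595,-.1435])
d0=np.hypot(*(K0-st))
for P in [np.array([x,py]) for x in(-.0575,-.0557,-.054)]:
    f=lambda L:brentq(lambda a:np.hypot(*(piv(a)-P))-L,.05,1.1)
    def knob(L,e):
        p=piv(f(L));u=(P-p)/np.hypot(*(P-p));return p+u*(.16*np.cos(e)-.03*np.sin(e)),f(L),np.arctan2(u[1],u[0])
    a,b=knob(.08275,0),knob(.132,0);b2=knob(.132,.3);c=knob(.08275,.3)
    print(P,a,K0,"final-contact box",b[0]-a[0],b,"tilted",b2[0]-c[0], knob(.132,.1)[0]-a[0])
    d=R2(BX[2])@(b[0]-a[0]);print("final world TCP",np.array([.5828,-.1501])+d, "tilt.1", np.array([.5828,-.1501])+R2(BX[2])@(knob(.132,.1)[0]-a[0]),"tilt.3", np.array([.5828,-.1501])+R2(BX[2])@(b2[0]-a[0]))
E
```

```text
time: 10.2
ee_pos: [0.5673, -0.1547, 0.1643]
eef_rot: [0.99, 0.139, 0.001, 0.0]
ft_force: [0.9, 0.0, -1.6]
width: 0.0171
grip_force: 10.0
[ 0.91721153  0.01172952 -1.60231923] [9.90238193e-01 1.39384420e-01 5.03457221e-04 2.24707787e-04]
[-0.0575 -0.0225] (array([ 0.01971529, -0.02481564]), 0.28911783230027216, np.float64(-0.029980427526394623)) [ 0.02390702 -0.02710414] final-contact box [-0.04987198 -0.00371293] (array([-0.0301567 , -0.02852857]), 0.7342553808368165, np.float64(-0.21700534212397124)) tilted [-0.04950365 -0.00074547] [-0.05357733 -0.00289599]
final world TCP [ 0.53575057 -0.16705143] tilt.1 [ 0.53196186 -0.1672581 ] tilt.3 [ 0.51976257 -0.16792356]
[-0.0557 -0.0225] (array([ 0.02152823, -0.02433369]), 0.2736239821257067, np.float64(-0.02373935624446769)) [ 0.02390702 -0.02710414] final-contact box [-0.04982374 -0.00391034] (array([-0.02829551, -0.02824403]), 0.7174140442662834, np.float64(-0.20661075389162478)) tilted [-0.04948771 -0.00100569] [-0.05353738 -0.00313195]
final world TCP [ 0.53584998 -0.16722867] tilt.1 [ 0.53206363 -0.16747471] tilt.3 [ 0.51987191 -0.16826693]
[-0.054  -0.0225] (array([ 0.02323725, -0.02390321]), 0.2590229585713032, np.float64(-0.018165549844132038)) [ 0.02390702 -0.02710414] final-contact box [-0.04977888 -0.00407746] (array([-0.02654163, -0.02798067]), 0.7015317130431811, np.float64(-0.19701025957563645)) tilted [-0.04947179 -0.00123419] [-0.05349982 -0.00333476]
final world TCP [ 0.53593801 -0.16737764] tilt.1 [ 0.5321542  -0.16766002] tilt.3 [ 0.51997065 -0.16856925]
```

```bash
echo '[{"dx":-0.01, "dy":-0.0004, "yaw":0.04, "jaw":0.01}, {"dx":-0.02, "dy":-0.0008, "yaw":0.08, "jaw":0.01}, {"dx":-0.03, "dy":-0.0012, "yaw":0.12, "jaw":0.01}, {"dx":-0.04, "dy":-0.0016, "yaw":0.15, "jaw":0.01}, {"dx":-0.0492, "dy":-0.0019, "yaw":0.18, "jaw":0.01}, {"dx":-0.0492, "dy":-0.0019, "yaw":0.18, "jaw":0.01}, {"dx":-0.0492, "dy":-0.0019, "yaw":0.18, "jaw":0.01}]' | python3 -m jog; python3 - <<'E'
from h import *
c=r.camera("scene");cv2.imwrite("pics/s4.png",cv2.resize(c["img"][170:370,240:460,::-1],None,fx=3,fy=3,interpolation=2))
s=r.read_state();print(s["ee_pos"],s["eef_rot"]);q=s["eef_rot"]
for n,t in(("e.1",[.5316,-.1658,.1337]),("fin",[.5354,-.1655,.118])):print(n,totool(np.array(t)-s["ee_pos"],q).round(4))
E
```

```text
time: 10.9
ee_pos: [0.5188, -0.1665, 0.1639]
eef_rot: [0.999, 0.05, -0.0, 0.0]
ft_force: [-0.3, 0.6, -2.4]
width: 0.0165
grip_force: 10.0
[ 0.51906972 -0.16630406  0.16385994] [ 9.98742852e-01  5.01266804e-02 -1.75523081e-04 -1.41334579e-05]
e.1 [0.0125 0.0008 0.0302]
fin [0.0163 0.0008 0.0459]
```

View pics/s4.png

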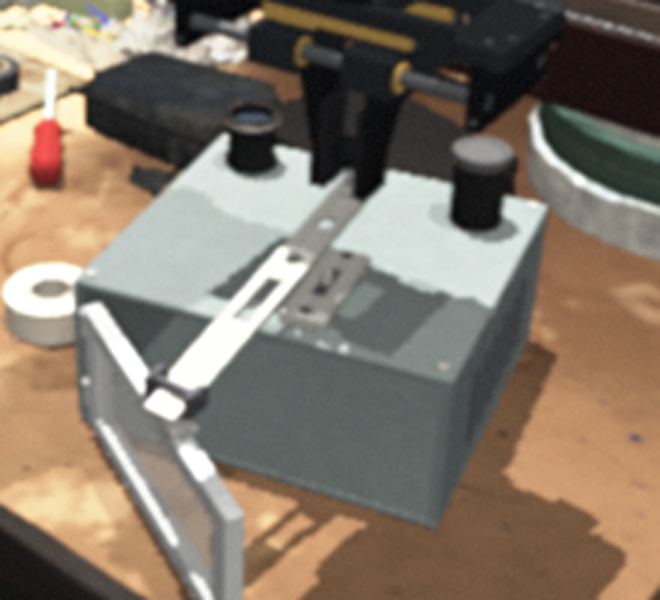

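The scene view shows the flap open, the stay tilted above the rail, and the end hole at (325,225) heading for the pin at about (330,285). I'll lower the stay along its arc.

```bash
echo '[{"dx":0.0035, "dy":0.0002, "dz":0.0075, "jaw":0.01}, {"dx":0.0068, "dy":0.0004, "dz":0.0155, "jaw":0.01}, {"dx":0.0098, "dy":0.0006, "dz":0.023, "jaw":0.01}, {"dx":0.0125, "dy":0.0008, "dz":0.0302, "jaw":0.01}, {"dx":0.0125, "dy":0.0008, "dz":0.0302, "jaw":0.01}, {"dx":0.0125, "dy":0.0008, "dz":0.0302, "jaw":0.01}]' | python3 -m jog 
echo '[{"dx":0.0007, "dz":0.0025, "jaw":0.01}, {"dx":0.0013, "dz":0.005, "jaw":0.01}, {"dx":0.0013, "dz":0.005, "jaw":0.01}]' | python3 -m jog
echo '[{"dx":0.0003, "dz":0.001, "jaw":0.01}, {"dx":0.0005, "dz":0.002, "jaw":0.01}, {"dx":0.0005, "dz":0.002, "jaw":0.01}]' | python3 -m jog|sed -n 2,4p
```

```text
time: 11.55
ee_pos: [0.5314, -0.1659, 0.1334]
eef_rot: [0.999, 0.05, -0.001, -0.0]
ft_force: [-0.2, -0.7, -1.3]
width: 0.0164
grip_force: 10.0
time: 11.85
ee_pos: [0.5331, -0.1658, 0.1287]
eef_rot: [0.999, 0.05, 0.0, 0.0]
ft_force: [0.1, -0.9, -1.0]
width: 0.0169
grip_force: 10.0
ee_pos: [0.5336, -0.1655, 0.1267]
eef_rot: [0.999, 0.05, 0.0, -0.0]
ft_force: [0.3, 2.1, -1.6]
```

```bash
echo '[{"dx":0.0002, "dz":0.001, "jaw":0.01}, {"dx":0.0002, "dz":0.001, "jaw":0.01}]' | python3 -m jog|sed -n 2,4p;python3 -c "
from h import *
print(r.read_state()['ft_force'])"
```

```text
ee_pos: [0.5338, -0.1654, 0.1257]
eef_rot: [0.999, 0.05, 0.0, -0.0]
ft_force: [-0.4, 1.3, -2.3]
[-0.37067513  1.26226405 -2.26629754]
```

```bash
echo '[{"dx":0.0002, "dz":0.0005, "jaw":0.01}, {"dx":0.0002, "dz":0.001, "jaw":0.01}, {"dx":0.0002, "dz":0.001, "jaw":0.01}]' | python3 -m jog|sed -n 2,4p;python3 -c "
from h import *
print(r.read_state()['ft_force'])"
```

```text
ee_pos: [0.534, -0.1655, 0.1248]
eef_rot: [0.999, 0.05, 0.0, -0.0]
ft_force: [-0.1, 2.5, -0.3]
[-0.12522511  2.45942194 -0.34455185]
```

```bash
echo '[{"dx":0.0001, "dy":-0.0005, "dz":0.0005, "jaw":0.01}, {"dx":0.0002, "dy":-0.0005, "dz":0.001, "jaw":0.01}, {"dx":0.0002, "dy":-0.0005, "dz":0.001, "jaw":0.01}]' | python3 -m jog|sed -n 2,4p;echo '[{"dx":0.0001, "dz":0.0005, "jaw":0.01}, {"dx":0.0002, "dz":0.001, "jaw":0.01}, {"dx":0.0002, "dz":0.001, "jaw":0.01}]' | python3 -m jog|sed -n 2,4p
```

```text
ee_pos: [0.5342, -0.1653, 0.1238]
eef_rot: [0.999, 0.05, 0.0, 0.0]
ft_force: [0.6, 2.0, -0.8]
ee_pos: [0.5343, -0.1653, 0.1227]
eef_rot: [0.999, 0.05, 0.0, 0.0]
ft_force: [0.6, 1.1, -0.8]
```

```bash
echo '[{"dx":0.0002, "dz":0.001, "jaw":0.01}, {"dx":0.0004, "dz":0.002, "jaw":0.01}, {"dx":0.0004, "dz":0.002, "jaw":0.01}]' | python3 -m jog|sed -n 2,4p;echo '[{"dx":0.0002, "dz":0.0007, "jaw":0.01}, {"dx":0.0003, "dz":0.0015, "jaw":0.01}, {"dx":0.0003, "dz":0.0015, "jaw":0.01}]' | python3 -m jog|sed -n 2,4p
```

```text
ee_pos: [0.5346, -0.1652, 0.1206]
eef_rot: [0.999, 0.05, -0.0, 0.0]
ft_force: [1.2, 2.1, -1.8]
ee_pos: [0.5349, -0.1652, 0.1191]
eef_rot: [0.999, 0.05, -0.0, 0.0]
ft_force: [0.2, 1.2, -1.6]
```

```bash
echo '[{"dx":0.0001, "dz":0.0007, "jaw":0.01}, {"dx":0.0002, "dz":0.001, "jaw":0.01}, {"dx":0.0002, "dz":0.001, "jaw":0.01}]' | python3 -m jog|sed -n 2,4p;echo '[{"jaw":0.03}, {"jaw":0.034}, {"jaw":0.034}, {"jaw":0.034}, {"dz":-0.02, "jaw":0.034}, {"dz":-0.06, "jaw":0.034}, {"dz":-0.1, "jaw":0.034}, {"dz":-0.12, "jaw":0.034}]' | python3 -m jog
```

```text
ee_pos: [0.5351, -0.1652, 0.1182]
eef_rot: [0.999, 0.05, -0.0, 0.0]
ft_force: [0.4, 1.6, -1.3]
time: 14.95
ee_pos: [0.5362, -0.1653, 0.2421]
eef_rot: [0.999, 0.05, 0.002, 0.001]
ft_force: [0.9, 0.6, -0.1]
width: 0.0339
grip_force: 0.0
```

```bash
echo '[{"dx":-0.05, "dy":0.05, "jaw":0.034}, {"dx":-0.1, "dy":0.1, "jaw":0.034}, {"dx":-0.12, "dy":0.15, "jaw":0.034}, {"dx":-0.14, "dy":0.2, "jaw":0.034}, {"dx":-0.15, "dy":0.25, "jaw":0.034}, {"dx":-0.15, "dy":0.3, "jaw":0.034}, {"dx":-0.15, "dy":0.3, "jaw":0.034}, {"dx":-0.15, "dy":0.3, "jaw":0.034}]' | python3 -m jog; python3 - <<'E'
from h import *
T=r.camera("top");S=r.camera("scene")
cv2.imwrite("pics/f.png",np.hstack([cv2.resize(T["img"][150:330,270:420,::-1],None,fx=2.66,fy=2.66,interpolation=2),cv2.resize(S["img"][170:350,260:410,::-1],None,fx=2.66,fy=2.66,interpolation=2)]))
E
```

```text
time: 15.75
ee_pos: [0.4121, -0.4848, 0.2367]
eef_rot: [0.999, 0.046, -0.001, 0.001]
ft_force: [-0.6, 0.5, -1.1]
width: 0.0334
grip_force: 0.0
```

View pics/f.png

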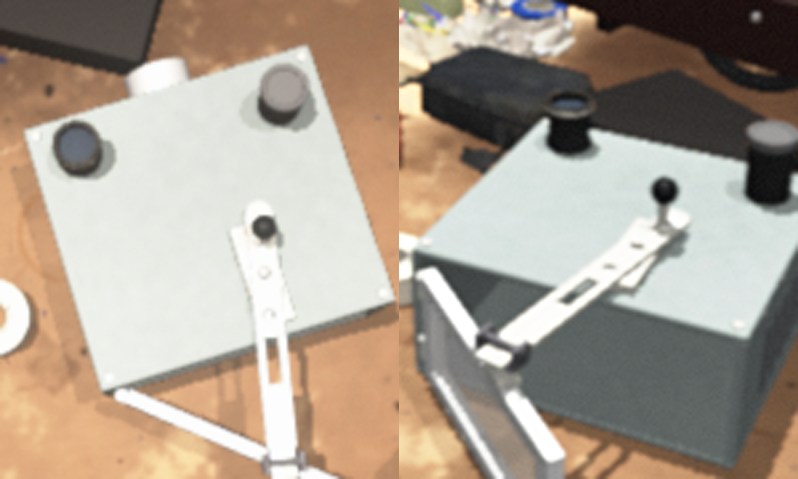

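The final view shows the stay lying along the rail with the pin showing in the end hole at (264,271). The canister and loupe haven't moved. I'll check the knob height before handing in.

```bash
python3 - <<'E'
from h import *
T=r.camera("top");S=r.camera("scene")
def tri(a,b):
    o1,d1=ray(T,*a);o2,d2=ray(S,*b);k=np.linalg.lstsq(np.c_[d1,-d2],o2-o1,rcond=None)[0];return (o1+k[0]*d1).round(4),(o2+k[1]*d2).round(4)
print(tri((270+263/2.66,150+227/2.66),(260+265/2.66,170+190/2.66)))
print("before",tri((250+349/3.333,150+181/3.333),(220+444/3,170+163/3)))
E
```

```text
(array([ 0.5342, -0.1651,  0.1383]), array([ 0.5359, -0.1672,  0.1388]))
before (array([ 0.5933, -0.1415,  0.1385]), array([ 0.5947, -0.1432,  0.139 ]))
```

The knob is at the same height as at the start (0.138 m), so the stay is fully down.

```bash
python3 -c "
from bench import r
print(r.close_job())"
```

```text
the job is handed in; nothing more can be done
None
```

The flap is open and the stay's end hole sits over the pin with the stay fully down on the rail; the arm is clear and the job was handed in at about 16 s.

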